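# Release the two-stage drawer catch and open the top drawer

### The job

The top drawer of the clear drawer unit is held shut by a two-stage catch on top of the unit. Release the safety first: lift its black knob up out of its notch, move it along to the other notch and let it drop fully in; then push the latch's upright lever back so that the hook lifts clear and stays up, and pull the top drawer at least two thirds open, leaving it there. Keep the lower drawers shut and do not disturb or knock over the things standing around and on the unit.

Things in the scene. Friction and masses are not known exactly. Their poses are not given: they have to be found in the camera images.
- unit: Four-drawer clear plastic unit with grey trim, fixed to the table, 180 deep (x) x 260 wide (y) x 177 high. Origin: centre of its underside; axes turned with the unit: z up, -x to its front, where the drawers come out, +y to the left for someone who looks along +x. The catch sits on its flat top, near the front, on the left (+y) part.
- knob (a point): Middle of the safety knob's black head: block 24 (unit x) x 16 (unit y) x 34 high, underside 29 and top 63 above the unit's top when down; gripped across y from above. A steel finger 10 wide runs 30 forward (-x) from it and stands right behind the latch's lever while locked. An 8 mm cross pin below the head rests in the notches; lift it 11 to 18 mm to pass over the tooth between them.
- notch_free (a point): The free notch, where the knob belongs at the end: middle of the notch's floor line, 45 mm from the knob's start towards the unit's -y, 13 above the unit's top. Two parallel aluminium rails 22 apart, upper edge 24 above the unit's top, carry two notches each, 14 wide with rounded rims: the locked one at unit (x -31, y 80) and this one at (x -31, y 35).
- safety_slide (a joint): Position (m) of the knob along the rails: 0 locked (start), 0.045 in the free notch; grows towards the unit's -y (to its middle); end stops at -0.002 and 0.047. About 0.4 N friction.
- safety_lift (a joint): Height (m) by which the knob is lifted: 0 fully down in a notch, 0.02 at its upper stop; a light spring and its weight (1.5 to 3 N) push it down.
- lever (a point): Point on the front (-x) face of the latch's lever, on its centre line, 40 above the hinge. The lever is an upright steel plate 5 thick, 24 wide (y), reaching 55 above the hinge, its middle plane through the hinge. Pushed on this face towards the unit's +x, well above the arm in front of it (fingertips 25 to 35 above the hinge), some 30 to 40 mm, it swings back.
- latch_hinge (a point): Middle of the latch's hinge line (parallel to the unit's y), 10 above the unit's top, at unit (x -65, y 80). Between 14 and 18 above the hinge a 12 wide arm runs forward from the lever to 32 in front of the hinge and ends in a hook that points down in front of an aluminium keeper plate on the top drawer.
- latch (a joint): Latch angle (rad): 0 upright and hooked, grows as the lever swings back (+x) and the hook rises, 0.95 at its stop. The hook clears the keeper from about 0.5. Stays where it is left (friction about 0.04 N m). Until the safety knob has been moved to the free notch it is blocked at 0.07 to 0.1.
- handle0 (a point): Middle of the top drawer's handle bar: grey round bar 10 thick, 90 long along the unit's y, its axis 35 in front of the drawer's front (gap behind it 30) and 21 below the unit's top; it can be gripped across x from above or hooked from behind.
- drawer0 (a joint): Top drawer, how far it is out (m): 0 shut, 0.10 at its stop; moves to the unit's -x, friction 1 to 2 N, stays where it is left.
- drawer1 (a joint): Second drawer from the top, as the first; to stay shut. Its handle is 42 mm below the one above.
- drawer2 (a joint): Third drawer; to stay shut.
- drawer3 (a joint): Lowest drawer; to stay shut.
- vial_mid (a point): Half-way up the cork-topped glass vial, 22 across, 48 high, upright on the unit's top at the back right. Bystander.
- loupe_mid (a point): Half-way up the stubby aluminium loupe on a round base, 48 across, 46 high, on the unit's top at the back left. Bystander.
- stand_mid (a point): Half-way up the grey painting stand, 70 across, 95 high, on the table right of the unit. Bystander.
- clamp_mid (a point): Middle of the steel spring clamp lying on the table, 150 x 55 x 18, left in front of the unit. Bystander.
- pot_a_mid (a point): Half-way up a small paint pot, 34 across, 50 high, on the table right in front. Bystander.
- pot_b_mid (a point): Half-way up a small paint pot, 34 across, 50 high, on the table left of the unit. Bystander.
- mug_mid (a point): Half-way up a white mug, 76 across, 85 high, on the table to the right, beyond the pot. Bystander.

How it is judged:
By the outcome, as a careful person would: the job done as asked, in the order asked, and still so for the second after the job is handed in, with the robot touching nothing.
It also fails if it takes over 48 s, if anything falls off the work surface, if the arm or the gripper's body presses on something with over 40 N, if the wrist force passes 120 N, or if a joint passes its speed limit or range.

### The arm

A 7-joint arm with a two-finger parallel gripper is mounted at the origin on the work surface. World frame = base frame: x ahead of the robot, y to its left, z up, the work surface at z = 0. Lengths are in m, angles in rad, forces in N, time in s.
With the tool pointing down it reaches from about 0.4 to 0.75 m from the base axis. Payload 19.5 kg.
Tool frame: the origin (TCP) lies on the front face of the gripper's body, between the roots of the fingers; the fingertips stand 73 mm ahead of it and the grasp point (between the pads) lies 54 mm ahead of it; y points along the fingers, z is the direction in which the jaws open and shut, and the axes are right-handed (so a half turn about y gives the same grasp; the last joint's range is limited). The gripper opens to 85 mm and grips with 20 to 120 N. Pads are 22 mm wide; open, the fingers measure 114 mm over their backs; the gripper's body (76 mm by 85 mm) begins 54 mm behind the grasp point. The pads swing forward as they close: fully open they stand 13 mm farther back than shut.
Start: joints at [1.153, 0.707, -0.028, 1.485, 0.022, 0.951, -0.075], TCP at [0.211, -0.535, 0.304] pointing down, gripper open.
Joint ranges: [-2.71, 2.71], [-0.32, 2.16], [-1.57, 1.52], [0, 2.45], [-1.46, 4.6], [0, 2.02], [-2.83, 2.83]. Speed limits (rad/s): [1.89, 1.89, 2.57, 2.57, 3.01, 3.01, 3.01].

### API

Orientations are given as a rotation vector (axis times angle).
In Python, from workcell import manip gives the robot as it stands.
- The arm moves only by the tool step_arm, never from a script. Its argument "increments" is a list of rows, each an object with "twist": the turn, a rotation vector about the world's x, y, z in rad, a list of three; "delta_pos": the shift along the world's x, y, z in cm, a list of three; "gripper": the opening, from -1 (shut) to 1 (fully open), so that 0 is half open. In form: [{"twist": [wx, wy, wz], "delta_pos": [dx, dy, dz], "gripper": gripper}, ...]. A call has 1 to 5 rows; each row shifts and turns the commanded pose from where the row before left it; what a row does not reach is not made up. A row lasts 1/12 s, in which the tool goes at most 41.7 mm and 7.16 degrees, less where a joint would pass 70% of its speed; a pose out of reach is approached as far as the arm can. A call is refused whole if a number of a shift passes 4.17 or a number of a turn 0.125, either way. A call with a gripper value outside its range is refused whole. The fingers move at their own pace and stop on an object; the grip force is fixed at half the most. Time passes only in rows, so rows that do not move let the fingers close. It gives the time, the measured TCP pose, the force and the opening at its end, in the units of the state.
- manip.sense(): the state, without advancing time (a new reading comes with each control period).
- manip.grab_frame(name): name is "side" or "top"; returns a dict with "pixels" (384x512x3 uint8, red, green, blue), "range_z" (384x512 float32, m along the optical axis (not along the pixel's ray), 0 where there is no reading), "camera_matrix" (3x3 intrinsics, pixels), "k1" (the pictures are not rectified: a ray, as slopes to the right and down, at radius r is drawn at 1 + k1 r^2 times it, then the intrinsics apply), "camera_from_world" (4x4, takes a point from world to camera coordinates). Camera axes: x right, y down, z forward; pixel columns grow to the right and rows downward; lengths in m; the calibration is good to about 2 mm. A picture is of the moment at which its call begins.
- manip.finish_job(): hands the job in, once; it reports no verdict.
Trained networks look in a picture, given as the dict that the camera call returned (one of the last four; its "shot" number tells which), for a name from the list of things; names that differ only in an ending like _2 or _b are one class to them, and where a whole thing is asked for, a point or a joint stands for the part that bears it (a point fixed in the world has none). Each returns a list of dicts, best first, with "p" (0 to 1); they miss things now and then, are a little off and sometimes report something else, mostly with a low value. They report only what shows in the picture. A call takes as long as a camera call.
- manip.look_for(picture, thing): "box" ([left, top, width, height] in pixels, round what is visible of it).
- manip.cut_out(picture, thing): "mask" (384x512 bool, what is visible of it) and "box" ([left, top, width, height] in pixels, round what is visible of it).
- manip.landmark_of(picture, thing): "point" ([column, row] in pixels: a listed point, or the origin of a listed thing).
The state is a dict: "clock": time; "qpos": joint angles; "qvel": joint speeds; "tau": joint torques, N m; "tool_pos": TCP position; "tool_rot": TCP orientation; "contact_force": force on the tool from outside, world axes, zero at the start; "torque": the same for the moment, N m; "grip_width": finger opening in m.
Only numpy, scipy, OpenCV 4.12 (cv2) and the standard library are available. Lean on these libraries where they do the work, as an engineer would, in place of code of your own. Each camera call takes 0.05 s, during which the arm holds its last target.

## Working session

There is one attempt and no reset: what is moved stays moved. The work goes in short steps, Python scripts to look and compute and a tool call to move; the robot and the scene stay as the last step left them, time stands still between calls to the robot, and variables do not carry over. Pictures are saved under pics/ and viewed, and the job is handed in when it is done.

Besides the shell and the picture viewer there is one more tool, called as name([rows], argument=value, ...), one row to a line, values as JSON. step_arm: Moves the arm, as the interface text tells. Its arguments: {"type":"object","properties":{"increments":{"type":"array"}},"required":["increments"]}

```bash
mkdir -p pics; ls; cat > h.py <<'E'
import numpy as np, cv2
from workcell import manip
def ray(f,uv):
    K=f["camera_matrix"];u=np.array([(uv[0]-K[0][2])/K[0][0],(uv[1]-K[1][2])/K[1][1]])
    s=u.copy()
    for _ in range(30): s=u/(1+f["k1"]*(s@s))
    return s
def back(f,uv,z=None):
    if z is None:
        c,r=int(round(uv[0])),int(round(uv[1]));p=f["range_z"][max(0,r-1):r+2,max(0,c-1):c+2];p=p[p>0]
        if len(p)==0:return None
        z=np.median(p)
    s=ray(f,uv);T=np.linalg.inv(np.array(f["camera_from_world"]))
    return (T@np.array([s[0]*z,s[1]*z,z,1]))[:3]
def plane(f,uv,h):
    s=ray(f,uv);T=np.linalg.inv(np.array(f["camera_from_world"]));o=T[:3,3];d=T[:3,:3]@np.array([s[0],s[1],1])
    return o+d*(h-o[2])/d[2]
def proj(f,P):
    T=np.array(f["camera_from_world"]);p=T[:3,:3]@np.array(P)+T[:3,3];s=p[:2]/p[2];s=s*(1+f["k1"]*(s@s));K=f["camera_matrix"]
    return np.array([K[0][0]*s[0]+K[0][2],K[1][1]*s[1]+K[1][2]])
def save(f,n): cv2.imwrite("pics/"+n,cv2.cvtColor(np.asarray(f["pixels"]),cv2.COLOR_RGB2BGR))
E
python3 - <<'E'
from h import *
np.set_printoptions(precision=4,suppress=True)
print(manip.sense())
for n in ["side","top"]:
    f=manip.grab_frame(n);save(f,n+"0.png")
    T=np.linalg.inv(np.array(f["camera_from_world"]));print(n,T[:3,3],T[:3,2],f["k1"])
    for t in ["unit","knob","notch_free","lever","latch_hinge","handle0","vial_mid","loupe_mid","stand_mid","clamp_mid","pot_a_mid","pot_b_mid","mug_mid"]:
        for r in manip.landmark_of(f,t)[:2]: print(t,round(r["p"],2),np.array(r["point"]),back(f,r["point"]))
E
```

```text
pics
{'clock': 0.0, 'qpos': array([ 1.1533,  0.7071, -0.0276,  1.485 ,  0.022 ,  0.9509, -0.0755]), 'qvel': array([ 0.0007, -0.0002,  0.0004,  0.0003,  0.0006, -0.0005, -0.0003]), 'tau': array([  0.0006, -88.322 ,   1.2347, -23.617 ,   0.0168,   0.0065,
         0.    ]), 'tool_pos': array([ 0.211 , -0.5347,  0.3035]), 'tool_rot': array([-0.3836,  2.0171, -2.015 ]), 'contact_force': array([ 0.2921, -0.2156, -0.4369]), 'torque': array([ 0.0013, -0.0201, -0.0871]), 'grip_width': 0.08536924077874898}
side [0.1033 0.6352 0.9804] [ 0.4207 -0.5505 -0.7211] -0.04823739236870476
unit 0.97 [218.6 229.3] [0.5793 0.1642 0.1424]
knob 0.7 [196.2 199.9] [0.6311 0.179  0.2273]
notch_free 0.59 [208.6 193.7] [0.6551 0.1145 0.1791]
lever 0.46 [202.1 203.5] [0.6067 0.1838 0.2358]
latch_hinge 0.87 [202.5 217.6] [0.6059 0.1885 0.19  ]
handle0 0.58 [245.4 226.7] [0.56   0.0836 0.0896]
vial_mid 0.61 [218.9 158.9] [0.6998 0.0226 0.2083]
loupe_mid 0.71 [147.3 262.8] [0.7014 0.3096 0.0504]
stand_mid 0.73 [278.7 186.9] [ 0.5915 -0.1111  0.064 ]
clamp_mid 0.74 [221.8 157.1] [0.6959 0.0152 0.2118]
clamp_mid 0.66
[... 451 characters left out ...]
047 0.1807 0.2403]
latch_hinge 0.79 [186.5 190.8] [0.5998 0.1727 0.2021]
handle0 0.72 [212.9 223.9] [0.5278 0.1157 0.1593]
handle0 0.32 [192.1 135.8] [0.7213 0.1606 0.2236]
vial_mid 0.46 [260.2 147.1] [0.6967 0.008  0.2243]
vial_mid 0.31 [214.  223.5] [0.5288 0.1132 0.1597]
loupe_mid 0.94 [193.2 132.8] [0.7283 0.1584 0.2229]
stand_mid 0.58 [309.3 196.1] [ 0.6019 -0.1178  0.0963]
stand_mid 0.47 [292.4 264.7] [ 0.4292 -0.0797  0.0498]
clamp_mid 0.62 [133.5 214.6] [0.5561 0.3469 0.0081]
pot_a_mid 0.43 [294.9 262.5] [ 0.435  -0.086   0.0515]
pot_b_mid 0.52 [208.8 181.7] [0.6242 0.1255 0.1783]
pot_b_mid 0.45 [146.7 158.2] [0.7036 0.3063 0.0498]
mug_mid 0.58 [328.  248.8] [ 0.4695 -0.1798  0.0058]
```

```bash
python3 - <<'E'
import cv2
a=cv2.imread("pics/top0.png");cv2.imwrite("pics/top0c.png",cv2.resize(a[110:290,110:350],None,fx=3.3,fy=3.3,interpolation=2))
a=cv2.imread("pics/side0.png");cv2.imwrite("pics/side0c.png",cv2.resize(a[120:330,110:350],None,fx=2.8,fy=2.8,interpolation=2))
E
```

```text
(no output)
```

View pics/top0c.png

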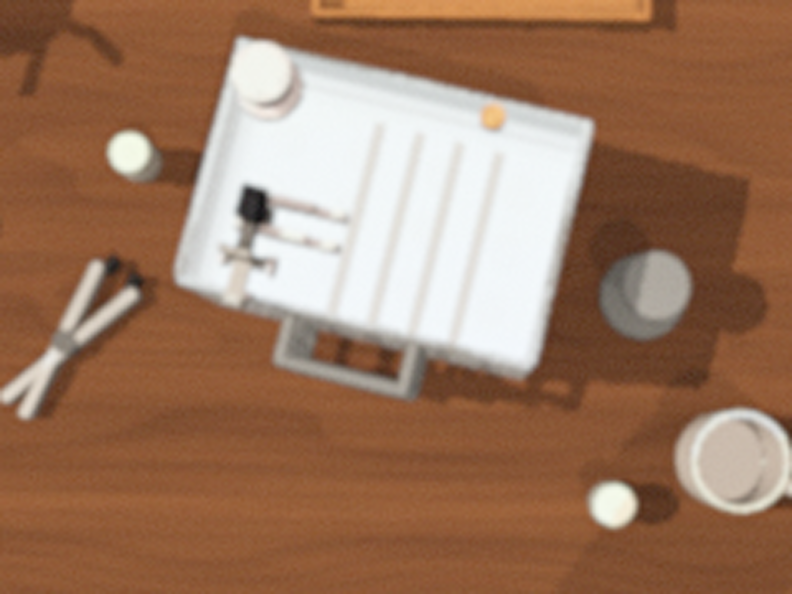

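View pics/side0c.png

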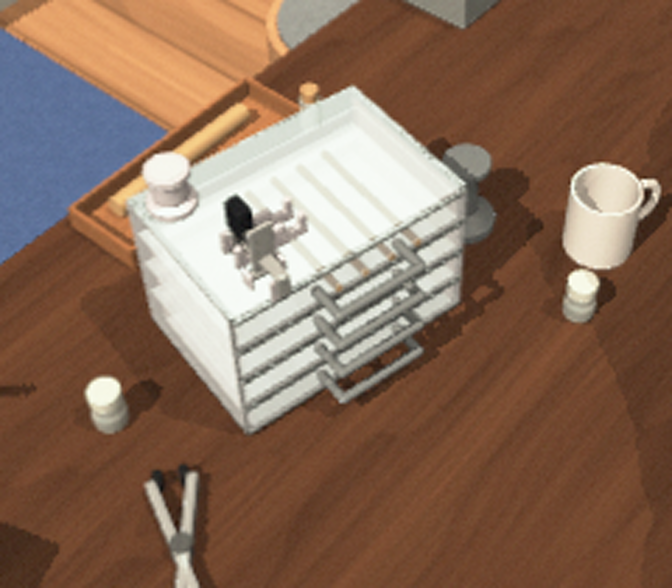

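```bash
python3 - <<'E'
from h import *
np.set_printoptions(precision=4,suppress=True)
out=[]
for n in ["side","top"]:
    f=manip.grab_frame(n)
    K=np.array(f["camera_matrix"]);Z=f["range_z"]
    v,u=np.mgrid[0:384,0:512]
    pu=cv2.undistortPoints(np.stack([u.ravel(),v.ravel()],1).astype(float)[:,None],K,np.array([f["k1"],0,0,0.]))[:,0]
    P=np.c_[pu*Z.ravel()[:,None],Z.ravel()]; T=np.linalg.inv(np.array(f["camera_from_world"])); P=P@T[:3,:3].T+T[:3,3]
    P=P.reshape(384,512,3); np.save(n+".npy",P)
    ok=(Z>0)&(P[...,0]>.45)&(P[...,0]<.85)&(abs(P[...,1]-.08)<.22)
    h=np.histogram(P[ok][:,2],bins=np.arange(.0,.27,.005));print(n,list(zip(h[1].round(3),h[0])))
    m=ok&(P[...,2]>.168)&(P[...,2]<.186)
    m2=cv2.morphologyEx(m.astype(np.uint8),cv2.MORPH_OPEN,np.ones((3,3)))
    q=P[m2>0][:,:2].astype(np.float32)
    r=cv2.minAreaRect(q);print(r,cv2.boxPoints(r),np.median(P[m2>0][:,2]))
    # front handle
    col=f["pixels"]
    dark=ok&(np.asarray(col).max(-1)<70)&(P[...,2]>.2)
    print("dark",dark.sum(),np.median(P[dark],0) if dark.any() else 0, P[dark].min(0),P[dark].max(0))
    for t in ["knob","lever","handle0","drawer0","unit"]:
        for c in manip.cut_out(f,t)[:1]:
            mm=c["mask"]&(Z>0); p=P[mm]; print(t,c["p"],c["box"],mm.sum(),np.percentile(p,[5,50,95],axis=0).ravel())
E
```

```text
side [(np.float64(0.0), np.int64(6061)), (np.float64(0.005), np.int64(282)), (np.float64(0.01), np.int64(107)), (np.float64(0.015), np.int64(152)), (np.float64(0.02), np.int64(108)), (np.float64(0.025), np.int64(131)), (np.float64(0.03), np.int64(198)), (np.float64(0.035), np.int64(217)), (np.float64(0.04), np.int64(97)), (np.float64(0.045), np.int64(134)), (np.float64(0.05), np.int64(112)), (np.float64(0.055), np.int64(101)), (np.float64(0.06), np.int64(83)), (np.float64(0.065), np.int64(92)), (np.float64(0.07), np.int64(159)), (np.float64(0.075), np.int64(254)), (np.float64(0.08), np.int64(140)), (np.float64(0.085), np.int64(107)), (np.float64(0.09), np.int64(177)), (np.float64(0.095), np.int64(217)), (np.float64(0.1), np.int64(94)), (np.float64(0.105), np.int64(86)), (np.float64(0.11), np.int64(113)), (np.float64(0.115), np.int64(241)), (np.float64(0.12), np.int64(206)), (np.float64(0.125), np.int64(107)), (np.float64(0.13), np.int64(128)), (np.float64(0.135), np.int64(161)), (np.float64(0.14), np.int64(130)), (np.float64(0.145), np.int64(140)), (np.float64(0.15), np.int64(141)), 
[... 3563 characters left out ...]
.0599]
 [ 0.7688  0.1927]
 [ 0.5919  0.2347]] 0.1770218273694697
dark 61 [0.6364 0.1673 0.2389] [0.627  0.1617 0.2128] [0.6477 0.1757 0.2437]
knob 0.64 [182.6, 166.4, 12.0, 19.5] 152 [0.6132 0.1625 0.2095 0.6323 0.1706 0.235  0.6477 0.1786 0.2415]
lever 0.55 [180.1, 167.8, 12.6, 19.3] 154 [0.6152 0.1625 0.2082 0.6333 0.1707 0.236  0.6478 0.1787 0.2415]
handle0 0.68 [166.0, 194.5, 104.0, 35.7] 655 [0.5208 0.0126 0.0996 0.5466 0.1062 0.1609 0.5859 0.1995 0.1755]
drawer0 0.8 [163.4, 198.2, 107.3, 32.7] 627 [ 0.5209 -0.0021  0.1148  0.5456  0.1054  0.161   0.5814  0.1779  0.1755]
unit 0.83 [162.0, 121.8, 127.2, 109.4] 8744 [ 0.5462 -0.0274  0.1563  0.635   0.0852  0.1769  0.7256  0.2023  0.19  ]
```

```bash
python3 - <<'E'
from h import *
from scipy.spatial.transform import Rotation as R
np.set_printoptions(precision=4,suppress=True)
s=manip.sense();M=R.from_rotvec(s["tool_rot"]).as_matrix();print(M)
yaw=np.deg2rad(-13.35);c=np.array([.651,.088]);ex=np.array([np.cos(yaw),np.sin(yaw)]);ey=np.array([-ex[1],ex[0]])
for n in ["top","side"]:
    P=np.load(n+".npy").reshape(-1,3);U=np.c_[(P[:,:2]-c)@ex,(P[:,:2]-c)@ey,P[:,2]-.177]*1000
    def rep(name,lo,hi):
        m=np.all((U>lo)&(U<hi),1);q=U[m]
        if len(q): print(n,name,len(q),"min",np.percentile(q,3,axis=0),"med",np.median(q,0),"max",np.percentile(q,97,axis=0))
    rep("knobtop",[-55,60,59],[-5,105,70])
    rep("leverTop",[-80,60,50],[-55,105,70])
    rep("leverface",[-80,60,36],[-55,105,70])
    rep("knobside",[-55,60,33],[-5,105,55])
    rep("bar",[-140,-50,-26],[-118,50,-12])
    m=np.all((U>[-140,-40,-20])&(U<[-110,40,-12]),1);q=U[m]
    if m.sum()>5:
        a=np.polyfit(q[:,1],q[:,0],1);print("bar line",a)
    rep("loupe",[30,50,20],[90,120,50]);rep("vial",[30,-130,20],[90,-40,55]);rep("stand",[-150,-250,60],[90,-140,105])
    m=np.all((U>[-95,-135,-5])&(U<[95,135,5]),1);q=U[m];print("top ext",np.percentile(q,[.3,99.7],axis=0))
E
```

```text
[[-0.9302 -0.      0.367 ]
 [-0.367   0.0001 -0.9302]
 [-0.     -1.     -0.0001]]
top knobtop 77 min [-42.3896  69.9955  59.5617] med [-31.8449  77.4942  62.5112] max [-20.5189  84.9483  65.6039]
top leverTop 33 min [-67.4102  65.9473  52.3504] med [-65.3305  76.7947  64.2021] max [-62.6149  88.8886  66.6595]
top leverface 53 min [-67.4702  65.9609  38.1771] med [-64.8312  76.7947  62.2457] max [-55.8339  87.7688  66.6133]
top knobside 53 min [-54.1304  69.6346  34.3393] med [-43.7631  73.7907  41.7718] max [-23.2686  82.405   53.8063]
top bar 187 min [-130.0347  -47.2265  -21.1387] med [-125.315    -2.4908  -17.0701] max [-119.4517   43.6008  -13.6789]
bar line [   0.0228 -125.2331]
top loupe 286 min [40.4492 77.4635 39.2414] med [58.4131 95.7891 46.5566] max [ 77.8458 114.3544  49.4329]
top vial 87 min [ 55.8278 -72.2436  23.287 ] med [ 62.789  -63.4767  45.9289] max [ 73.4139 -53.4841  49.6787]
top ext [[ -90.5671 -129.7422   -4.5884]
 [  89.6313  127.5735    4.4882]]
side knobtop 61 min [-40.9792  74.0079  59.7061] med [-32.0467  82.7784  63.5294] max [-18.25    89.4045  66.433 ]
side leverTop 57 min [-66.7239  71.3165  50.3668] med [-64.93    82.6552  60.4609] max [-62.0034  92.3981  67.2461]
side leverface 94 min [-66.8307  70.8165  37.6049] med [-65.0935  82.6506  52.8819] max [-62.1581  92.6985  67.035 ]
side knobside 58 min [-45.3976  76.9754  34.0793] med [-39.5521  87.5487  45.3686] max [-21.9112  89.5723  54.5568]
side bar 146 min [-128.6935  -43.2896  -21.3409] med [-125.3271    1.5284  -15.7608] max [-118.6509   47.8169  -12.8098]
bar line [  -0.0241 -124.2777]
side loupe 229 min [41.0012 84.0512 22.9435] med [ 51.98   102.6874  46.951 ] max [ 76.9457 117.9351  49.7708]
side vial 91 min [ 57.4625 -68.1729  20.9835] med [ 63.399  -57.4329  38.6029] max [ 74.4072 -49.8513  50.6053]
top ext [[ -89.5453 -127.9961   -4.5915]
 [  92.2255  131.8825    4.8718]]
```

step_arm([
  {"twist": [0,0,-0.025],"delta_pos": [1.7,2.8,2.0],"gripper": 1},
  {"twist": [0,0,-0.025],"delta_pos": [1.7,2.8,2.0],"gripper": 1},
  {"twist": [0,0,-0.025],"delta_pos": [1.7,2.8,2.0],"gripper": 1},
  {"twist": [0,0,-0.025],"delta_pos": [1.7,2.8,2.0],"gripper": 1},
  {"twist": [0,0,-0.025],"delta_pos": [1.7,2.8,2.0],"gripper": 1},
])

```text
clock: 2.42
tool_pos: [0.2965, -0.3933, 0.4049]
tool_rot: [-0.262, 2.089, -2.089]
contact_force: [0.6, -0.7, -0.1]
grip_width: 0.0854
```

step_arm([
  {"twist": [0,0,-0.025],"delta_pos": [1.7,2.8,0],"gripper": 1},
  {"twist": [0,0,-0.025],"delta_pos": [1.7,2.8,0],"gripper": 1},
  {"twist": [0,0,-0.025],"delta_pos": [1.7,2.8,0],"gripper": 1},
  {"twist": [0,0,-0.025],"delta_pos": [1.7,2.8,0],"gripper": 1},
  {"twist": [0,0,-0.025],"delta_pos": [1.7,2.8,0],"gripper": 1},
])

```text
clock: 2.83
tool_pos: [0.3816, -0.2534, 0.4041]
tool_rot: [-0.134, 2.157, -2.157]
contact_force: [-0.3, 0.0, -0.7]
grip_width: 0.0855
```

step_arm([
  {"twist": [0,0,-0.025],"delta_pos": [1.7,2.8,0],"gripper": 1},
  {"twist": [0,0,-0.025],"delta_pos": [1.7,2.8,0],"gripper": 1},
  {"twist": [0,0,-0.025],"delta_pos": [1.7,2.8,0],"gripper": 1},
  {"twist": [0,0,-0.025],"delta_pos": [1.7,2.8,0],"gripper": 1},
  {"twist": [0,0,-0.025],"delta_pos": [1.7,2.8,0],"gripper": 1},
])

```text
clock: 3.25
tool_pos: [0.4666, -0.1133, 0.404]
tool_rot: [-0.001, -2.221, 2.221]
contact_force: [0.7, -0.4, 0.2]
grip_width: 0.0851
```

step_arm([
  {"twist": [0,0,-0.025],"delta_pos": [1.7,2.8,0],"gripper": 1},
  {"twist": [0,0,-0.025],"delta_pos": [1.7,2.8,0],"gripper": 1},
  {"twist": [0,0,-0.025],"delta_pos": [1.7,2.8,0],"gripper": 1},
  {"twist": [0,0,-0.025],"delta_pos": [1.7,2.8,0],"gripper": 1},
  {"twist": [0,0,-0.025],"delta_pos": [1.7,2.8,0],"gripper": 1},
])

```text
clock: 3.67
tool_pos: [0.5516, 0.0268, 0.404]
tool_rot: [-0.136, -2.157, 2.157]
contact_force: [0.3, -0.5, 0.1]
grip_width: 0.0853
```

step_arm([
  {"twist": [0,0,-0.0216],"delta_pos": [1.74,2.92,-1],"gripper": 1},
  {"twist": [0,0,-0.0216],"delta_pos": [1.74,2.92,-1],"gripper": 1},
  {"twist": [0,0,-0.0216],"delta_pos": [1.74,2.92,-1],"gripper": 1},
  {"twist": [0,0,-0.0216],"delta_pos": [1.74,2.92,-1],"gripper": 1},
  {"twist": [0,0,-0.0216],"delta_pos": [1.74,2.92,-1],"gripper": 1},
])

```text
clock: 4.08
tool_pos: [0.6385, 0.1728, 0.3534]
tool_rot: [-0.246, -2.098, 2.098]
contact_force: [1.1, -0.4, 0.8]
grip_width: 0.0853
```

step_arm([
  {"twist": [0,0,0],"delta_pos": [0,0,0],"gripper": 0.2},
  {"twist": [0,0,0],"delta_pos": [0,0,0],"gripper": 0.2},
  {"twist": [0,0,0],"delta_pos": [0,0,0],"gripper": 0.2},
])

```text
clock: 4.33
tool_pos: [0.638, 0.1707, 0.3539]
tool_rot: [-0.245, -2.098, 2.099]
contact_force: [-0.6, -1.2, 0.3]
grip_width: 0.0521
```

```bash
python3 - <<'E'
from h import *
from scipy.spatial.transform import Rotation as R
s=manip.sense();M=R.from_rotvec(s["tool_rot"]).as_matrix();print(M.round(4),s["tool_pos"],s["qpos"].round(2),s["grip_width"])
print(np.rad2deg(np.arctan2(M[1,2],M[0,2])))
for n in ["top","side"]:
    f=manip.grab_frame(n);save(f,n+"1.png");a=cv2.imread(f"pics/{n}1.png")
    cv2.imwrite(f"pics/{n}1c.png",cv2.resize(a[100:300,110:350],None,fx=3,fy=3,interpolation=2))
E
```

```text
[[-9.731e-01 -0.000e+00 -2.303e-01]
 [ 2.303e-01 -5.000e-04 -9.731e-01]
 [-1.000e-04 -1.000e+00  5.000e-04]] [0.63797817 0.17065389 0.35386237] [-0.36  0.82  0.14  1.03 -0.1   1.3  -2.04] 0.05213383991353292
-103.31571522326563
```

View pics/top1c.png

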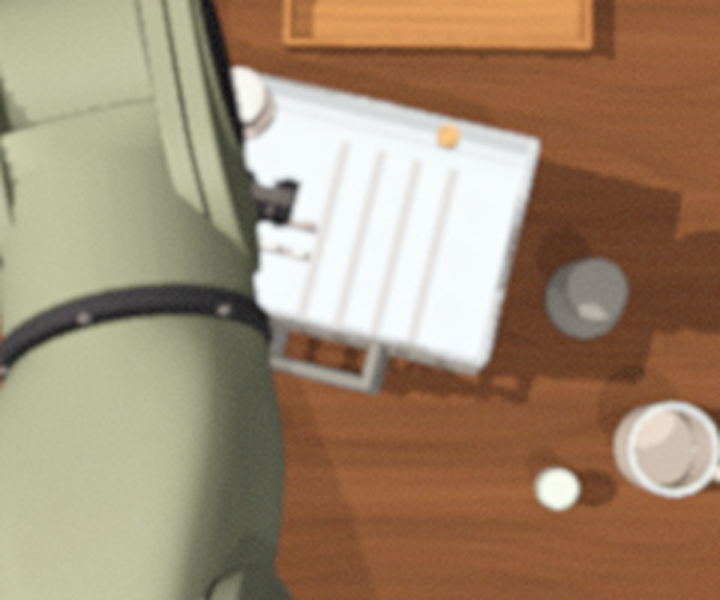

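View pics/side1c.png

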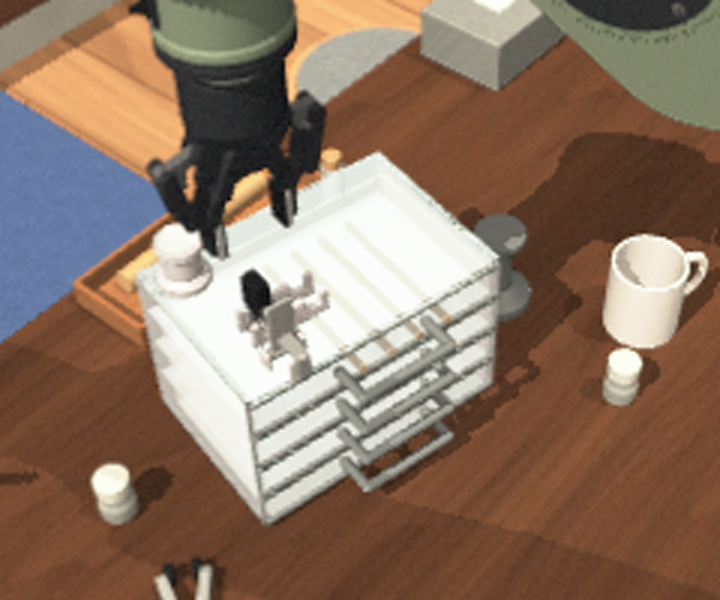

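```bash
python3 -c "
from h import *
s=manip.sense();print(s['tool_pos'],s['qvel'])"
```

```text
[0.63797933 0.17011876 0.35460518] [ 0.00428617 -0.00773825 -0.00251011 -0.00153904 -0.0018743  -0.00189314
 -0.00272164]
```

step_arm([
  {"twist": [0,0,0],"delta_pos": [0.1,0.3,-1.5],"gripper": 0.2},
  {"twist": [0,0,0],"delta_pos": [0,0,-1.5],"gripper": 0.2},
  {"twist": [0,0,0],"delta_pos": [0,0,-1],"gripper": 0.2},
  {"twist": [0,0,0],"delta_pos": [0,0,0],"gripper": 0.2},
  {"twist": [0,0,0],"delta_pos": [0,0,0],"gripper": 0.2},
])

```text
clock: 4.85
tool_pos: [0.639, 0.1735, 0.3146]
tool_rot: [-0.246, -2.098, 2.098]
contact_force: [0.2, -0.5, 0.9]
grip_width: 0.0515
```

```bash
python3 - <<'E'
from h import *
for n in ["side"]:
    f=manip.grab_frame(n);save(f,n+"2.png");a=cv2.imread(f"pics/{n}2.png")
    cv2.imwrite(f"pics/{n}2c.png",cv2.resize(a[140:240,150:270],None,fx=6,fy=6,interpolation=2))
print(manip.sense()["tool_pos"])
E
```

```text
[0.63921239 0.17366526 0.31505442]
```

View pics/side2c.png

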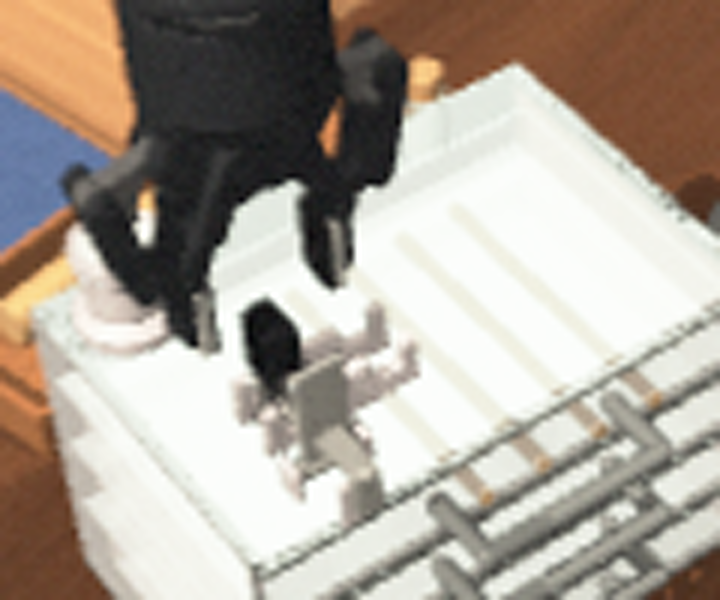

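step_arm([
  {"twist": [0,0,0],"delta_pos": [0,0,-1.4],"gripper": 0.2},
  {"twist": [0,0,0],"delta_pos": [0,0,-1.2],"gripper": 0.2},
  {"twist": [0,0,0],"delta_pos": [0,0,-0.9],"gripper": 0.2},
  {"twist": [0,0,0],"delta_pos": [0,0,0],"gripper": 0.2},
])

```text
clock: 5.23
tool_pos: [0.6388, 0.1739, 0.278]
tool_rot: [-0.244, -2.097, 2.098]
contact_force: [-0.2, -0.1, -0.8]
grip_width: 0.0512
```

step_arm([
  {"twist": [0,0,0],"delta_pos": [0,0,0],"gripper": -0.3},
  {"twist": [0,0,0],"delta_pos": [0,0,0],"gripper": -0.3},
  {"twist": [0,0,0],"delta_pos": [0,0,0],"gripper": -0.4},
])

```text
clock: 5.48
tool_pos: [0.6393, 0.1741, 0.2797]
tool_rot: [-0.246, -2.099, 2.098]
contact_force: [0.7, -0.0, -0.4]
grip_width: 0.0258
```

```bash
python3 - <<'E'
from h import *
for n in ["side"]:
    f=manip.grab_frame(n);save(f,n+"3.png");a=cv2.imread(f"pics/{n}3.png")
    cv2.imwrite(f"pics/{n}3c.png",cv2.resize(a[140:240,150:270],None,fx=6,fy=6,interpolation=2))
print(manip.sense()["tool_pos"])
E
```

```text
[0.63921979 0.17414956 0.27961996]
```

View pics/side3c.png

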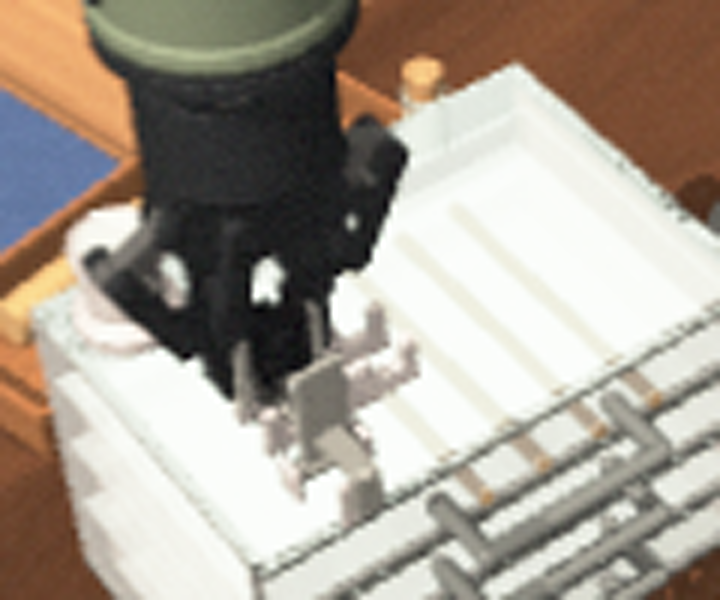

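step_arm([
  {"twist": [0,0,0],"delta_pos": [0,0,0],"gripper": -1},
  {"twist": [0,0,0],"delta_pos": [0,0,0],"gripper": -1},
  {"twist": [0,0,0],"delta_pos": [0,0,0],"gripper": -1},
  {"twist": [0,0,0],"delta_pos": [0,0,0],"gripper": -1},
])

```text
clock: 5.87
tool_pos: [0.6392, 0.1741, 0.2794]
tool_rot: [-0.246, -2.099, 2.098]
contact_force: [-1.7, 0.0, 6.0]
grip_width: 0.0155
```

step_arm([
  {"twist": [0,0,0],"delta_pos": [0,0,0.5],"gripper": -1},
  {"twist": [0,0,0],"delta_pos": [0,0,0.5],"gripper": -1},
  {"twist": [0,0,0],"delta_pos": [0,0,0.5],"gripper": -1},
  {"twist": [0,0,0],"delta_pos": [0,0,0],"gripper": -1},
  {"twist": [0,0,0],"delta_pos": [0,0,0],"gripper": -1},
])

```text
clock: 6.28
tool_pos: [0.6391, 0.1742, 0.2941]
tool_rot: [-0.245, -2.099, 2.098]
contact_force: [1.9, 0.5, -2.6]
grip_width: 0.0152
```

step_arm([
  {"twist": [0,0,0],"delta_pos": [-0.26,-1.1,0],"gripper": -1},
  {"twist": [0,0,0],"delta_pos": [-0.26,-1.1,0],"gripper": -1},
  {"twist": [0,0,0],"delta_pos": [-0.26,-1.1,0],"gripper": -1},
  {"twist": [0,0,0],"delta_pos": [-0.26,-1.1,0],"gripper": -1},
  {"twist": [0,0,0],"delta_pos": [0,0,0],"gripper": -1},
])

```text
clock: 6.7
tool_pos: [0.6282, 0.1274, 0.294]
tool_rot: [-0.247, -2.095, 2.098]
contact_force: [1.8, -2.0, -2.5]
grip_width: 0.0152
```

step_arm([
  {"twist": [0,0,0],"delta_pos": [0,0,0],"gripper": -1},
  {"twist": [0,0,0],"delta_pos": [0,0,0],"gripper": -1},
])

```text
clock: 6.87
tool_pos: [0.6287, 0.1305, 0.2939]
tool_rot: [-0.245, -2.099, 2.098]
contact_force: [2.4, -0.9, -1.6]
grip_width: 0.0154
```

```bash
python3 - <<'E'
from h import *
for n in ["side","top"]:
    f=manip.grab_frame(n);save(f,n+"4.png");a=cv2.imread(f"pics/{n}4.png")
    cv2.imwrite(f"pics/{n}4c.png",cv2.resize(a[140:240,150:270],None,fx=6,fy=6,interpolation=2))
s=manip.sense();print(s["tool_pos"],s["contact_force"],s["torque"])
E
```

```text
[0.62880225 0.13069112 0.29381807] [ 3.51038218 -1.20541385 -1.60490866] [-0.27867259 -0.84468209  0.04828829]
```

View pics/side4c.png

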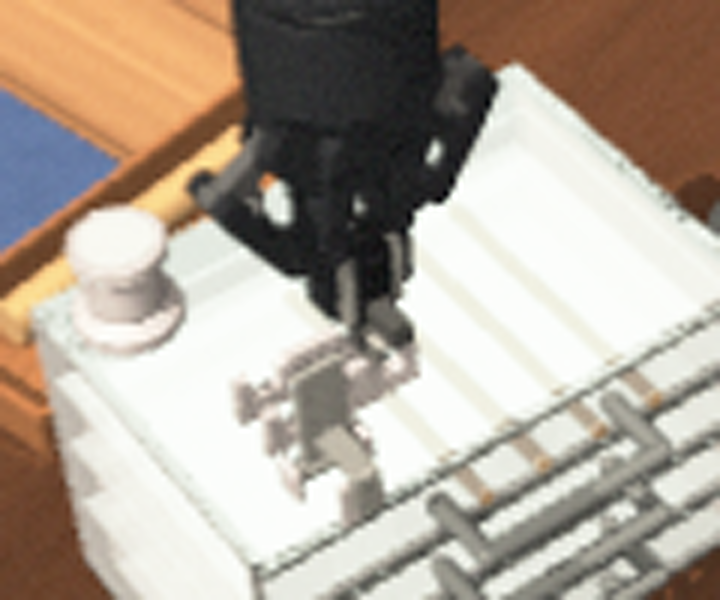

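step_arm([
  {"twist": [0,0,0],"delta_pos": [0,0,-0.5],"gripper": -1},
  {"twist": [0,0,0],"delta_pos": [0,0,-0.5],"gripper": -1},
  {"twist": [0,0,0],"delta_pos": [0,0,-0.45],"gripper": -1},
  {"twist": [0,0,0],"delta_pos": [0,0,0],"gripper": -1},
  {"twist": [0,0,0],"delta_pos": [0,0,0],"gripper": -1},
])

```text
clock: 7.38
tool_pos: [0.6287, 0.1304, 0.2794]
tool_rot: [-0.245, -2.099, 2.098]
contact_force: [2.0, 0.3, 4.5]
grip_width: 0.0153
```

step_arm([
  {"twist": [0,0,0],"delta_pos": [0,0,0],"gripper": -0.2},
  {"twist": [0,0,0],"delta_pos": [0,0,0],"gripper": -0.2},
  {"twist": [0,0,0],"delta_pos": [0,0,0],"gripper": -0.2},
])

```text
clock: 7.63
tool_pos: [0.6284, 0.1303, 0.279]
tool_rot: [-0.243, -2.098, 2.098]
contact_force: [-0.4, -0.3, 0.2]
grip_width: 0.0335
```

step_arm([
  {"twist": [0,0,0],"delta_pos": [0,0,1],"gripper": -0.2},
  {"twist": [0,0,0],"delta_pos": [0,0,1.5],"gripper": -0.2},
  {"twist": [0,0,0],"delta_pos": [0,0,1.5],"gripper": -0.2},
  {"twist": [0,0,0],"delta_pos": [0,0,1.5],"gripper": -0.2},
  {"twist": [0,0,0],"delta_pos": [0,0,1.0],"gripper": -0.2},
])

```text
clock: 8.05
tool_pos: [0.6287, 0.1302, 0.3465]
tool_rot: [-0.246, -2.1, 2.098]
contact_force: [0.2, -0.6, -0.4]
grip_width: 0.0341
```

```bash
python3 - <<'E'
from h import *
for n in ["side","top"]:
    f=manip.grab_frame(n);save(f,n+"5.png");a=cv2.imread(f"pics/{n}5.png")
    cv2.imwrite(f"pics/{n}5c.png",cv2.resize(a[140:240,150:270],None,fx=6,fy=6,interpolation=2))
    K=np.array(f["camera_matrix"]);Z=f["range_z"]
    v,u=np.mgrid[0:384,0:512]
    pu=cv2.undistortPoints(np.stack([u.ravel(),v.ravel()],1).astype(float)[:,None],K,np.array([f["k1"],0,0,0.]))[:,0]
    P=np.c_[pu*Z.ravel()[:,None],Z.ravel()]; T=np.linalg.inv(np.array(f["camera_from_world"])); P=P@T[:3,:3].T+T[:3,3]
    yaw=np.deg2rad(-13.35);c=np.array([.651,.088]);ex=np.array([np.cos(yaw),np.sin(yaw)]);ey=np.array([-ex[1],ex[0]])
    U=np.c_[(P[:,:2]-c)@ex,(P[:,:2]-c)@ey,P[:,2]-.177]*1000
    m=np.all((U>[-55,15,45])&(U<[-5,60,75]),1);q=U[m]
    if len(q): print(n,len(q),np.percentile(q,[3,50,97],axis=0).round(1))
s=manip.sense();print(s["tool_pos"],s["contact_force"],s["torque"])
E
```

```text
side 95 [[-42.1  32.   45.4]
 [-35.8  41.   61.8]
 [-20.3  47.1  66.9]]
[0.62890999 0.13019239 0.34636294] [0.00383607 0.25382712 0.2336148 ] [-0.00994443  0.009848    0.03394872]
```

View pics/side5c.png

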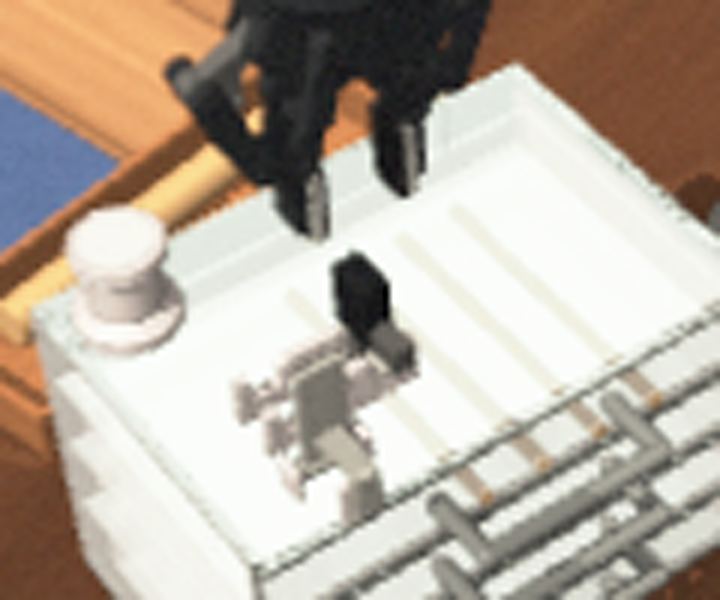

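View pics/top5c.png

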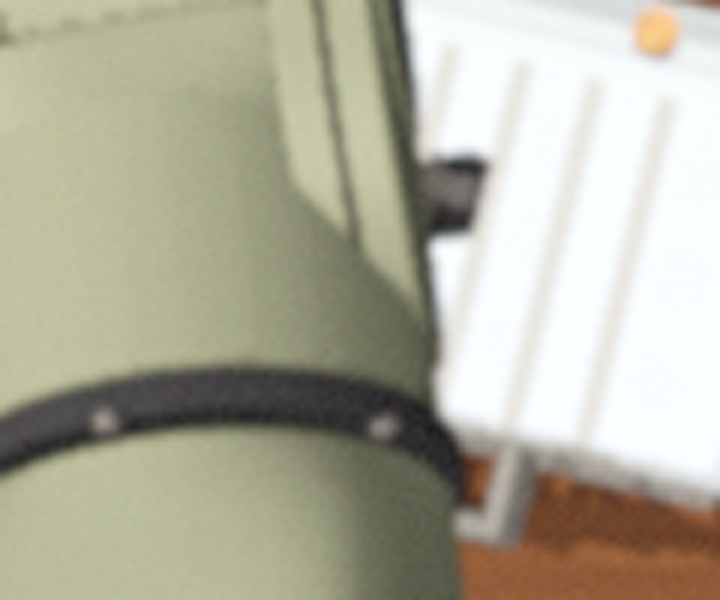

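step_arm([
  {"twist": [0,0,0],"delta_pos": [-1.2,1.4,0],"gripper": -1},
  {"twist": [0,0,0],"delta_pos": [-1.3,1.5,0],"gripper": -1},
  {"twist": [0,0,0],"delta_pos": [-1.3,1.5,0],"gripper": -1},
  {"twist": [0,0,0],"delta_pos": [-1.1,1.3,0],"gripper": -1},
  {"twist": [0,0,0],"delta_pos": [0,0,0],"gripper": -1},
])

```text
clock: 8.57
tool_pos: [0.5777, 0.1901, 0.3442]
tool_rot: [-0.239, -2.101, 2.098]
contact_force: [-0.2, 0.8, 0.4]
grip_width: -0.0003
```

step_arm([
  {"twist": [0,0,0],"delta_pos": [0,0,0],"gripper": -1},
  {"twist": [0,0,0],"delta_pos": [0,0,-1],"gripper": -1},
  {"twist": [0,0,0],"delta_pos": [0,0,-1],"gripper": -1},
  {"twist": [0,0,0],"delta_pos": [0,0,-1],"gripper": -1},
  {"twist": [0,0,0],"delta_pos": [0,0,0],"gripper": -1},
])

```text
clock: 8.98
tool_pos: [0.5796, 0.1862, 0.3124]
tool_rot: [-0.243, -2.095, 2.098]
contact_force: [-0.2, 0.3, 0.4]
grip_width: -0.0
```

```bash
cat > snap.py <<'E'
import sys
from h import *
k=sys.argv[1]
f=manip.grab_frame("side");save(f,f"side{k}.png");a=cv2.imread(f"pics/side{k}.png")
cv2.imwrite(f"pics/side{k}c.png",cv2.resize(a[150:260,160:290],None,fx=5.4,fy=5.4,interpolation=2))
s=manip.sense();p=s["tool_pos"]
yaw=np.deg2rad(-13.35);c=np.array([.651,.088]);ex=np.array([np.cos(yaw),np.sin(yaw)]);ey=np.array([-ex[1],ex[0]])
print(p,"unit",(p[:2]-c)@ex*1e3,(p[:2]-c)@ey*1e3,"tip above top",(p[2]-.25)*1e3,s["contact_force"],s["grip_width"])
E
python3 snap.py 6
```

```text
[0.57977939 0.18635722 0.3135755 ] unit -92.00664393945209 79.25462124257739 tip above top 63.575504023097864 [0.0786687  0.25907988 1.06288488] 0.00021268853648316683
```

View pics/side6c.png

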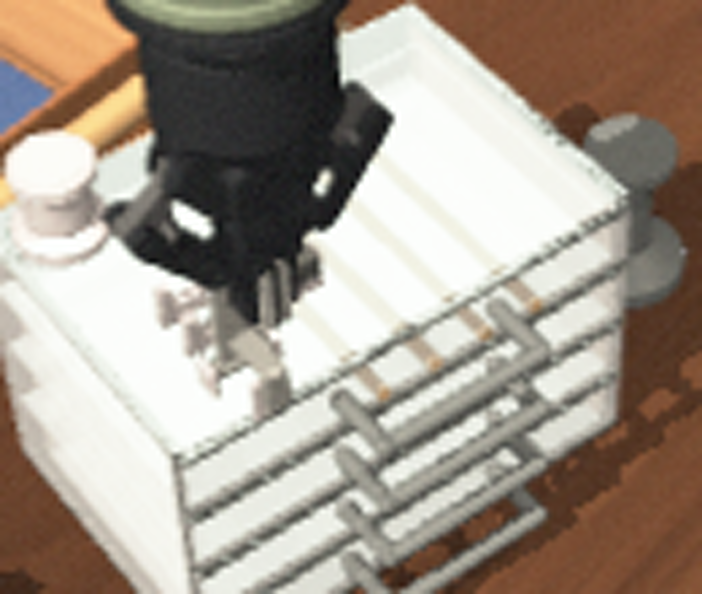

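step_arm([
  {"twist": [0,0,0],"delta_pos": [0,0,-1.2],"gripper": -1},
  {"twist": [0,0,0],"delta_pos": [0,0,-1.1],"gripper": -1},
  {"twist": [0,0,0],"delta_pos": [0,0,0],"gripper": -1},
])

```text
clock: 9.28
tool_pos: [0.5795, 0.1867, 0.2902]
tool_rot: [-0.243, -2.096, 2.098]
contact_force: [0.6, -0.7, -0.5]
grip_width: 0.0001
```

step_arm([
  {"twist": [0,0,0],"delta_pos": [0.68,-0.16,0],"gripper": -1},
  {"twist": [0,0,0],"delta_pos": [0.68,-0.16,0],"gripper": -1},
  {"twist": [0,0,0],"delta_pos": [0.68,-0.16,0],"gripper": -1},
  {"twist": [0,0,0],"delta_pos": [0,0,0],"gripper": -1},
])

```text
clock: 9.62
tool_pos: [0.6014, 0.1816, 0.2921]
tool_rot: [-0.247, -2.099, 2.098]
contact_force: [0.9, -0.5, 0.8]
grip_width: -0.0002
```

```bash
python3 snap.py 7
```

```text
[0.60080049 0.18187145 0.29200827] unit -70.51782530583355 79.7438229775575 tip above top 42.00827038101757 [-0.33139318 -0.21803996 -0.93241976] -3.695115973549261e-05
```

View pics/side7c.png

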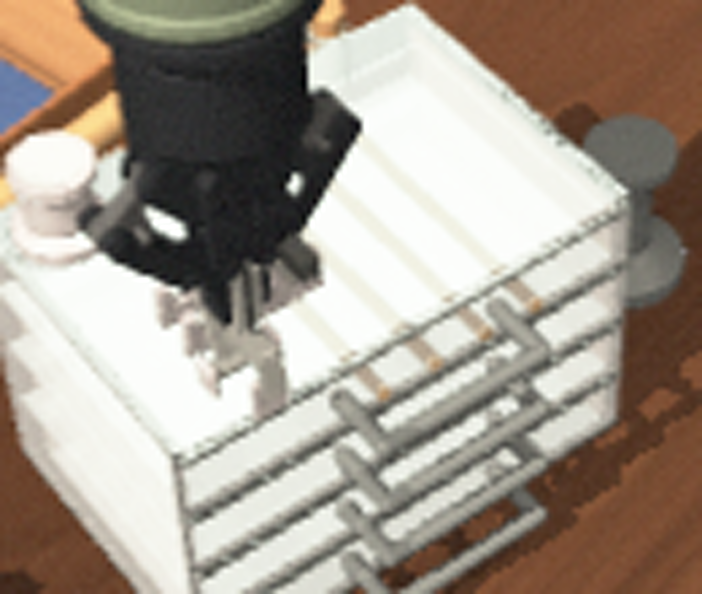

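step_arm([
  {"twist": [0,0,0],"delta_pos": [0.68,-0.16,-0.1],"gripper": -1},
  {"twist": [0,0,0],"delta_pos": [0.68,-0.16,0],"gripper": -1},
  {"twist": [0,0,0],"delta_pos": [0.5,-0.12,0],"gripper": -1},
  {"twist": [0,0,0],"delta_pos": [0,0,0],"gripper": -1},
])

```text
clock: 10.0
tool_pos: [0.6195, 0.1775, 0.2904]
tool_rot: [-0.246, -2.098, 2.098]
contact_force: [-0.7, -0.7, -0.6]
grip_width: 0.0003
```

```bash
python3 snap.py 8
```

```text
[0.6190037  0.17768647 0.29036213] unit -51.84019404187248 79.87503182481395 tip above top 40.36212509802339 [-0.46865544  0.54017451  0.15337118] -0.00013867450463828893
```

View pics/side8c.png

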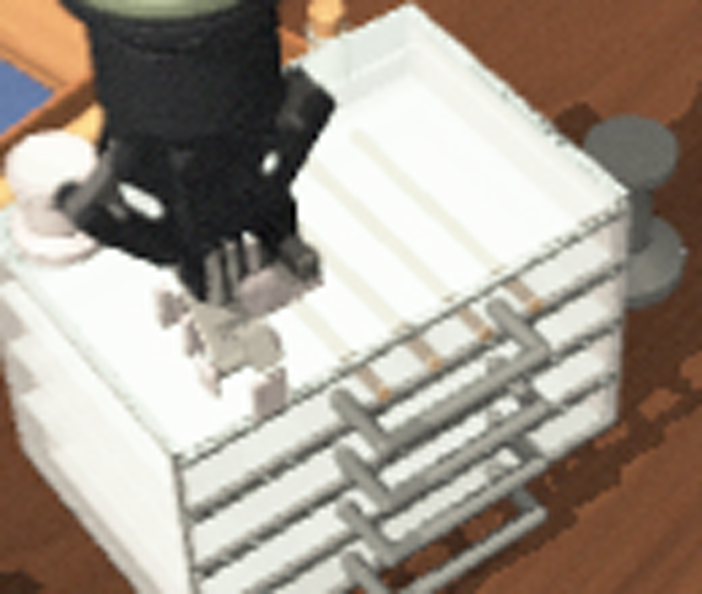

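step_arm([
  {"twist": [0,0,0],"delta_pos": [0.4,-0.1,0],"gripper": -1},
  {"twist": [0,0,0],"delta_pos": [0,0,0],"gripper": -1},
  {"twist": [0,0,0],"delta_pos": [-1,0.23,0],"gripper": -1},
  {"twist": [0,0,0],"delta_pos": [-0.5,0.1,1.0],"gripper": -1},
  {"twist": [0,0,0],"delta_pos": [0,0,2.5],"gripper": -1},
])

```text
clock: 10.47
tool_pos: [0.6062, 0.1806, 0.3243]
tool_rot: [-0.24, -2.096, 2.098]
contact_force: [0.3, 0.5, 0.8]
grip_width: -0.0003
```

step_arm([
  {"twist": [0,0,0],"delta_pos": [0,0,3],"gripper": -1},
  {"twist": [0,0,0],"delta_pos": [0,0,2],"gripper": -1},
  {"twist": [0,0,0],"delta_pos": [0,0,0],"gripper": -1},
])

```text
clock: 10.72
tool_pos: [0.6082, 0.1803, 0.3805]
tool_rot: [-0.251, -2.104, 2.098]
contact_force: [-0.6, -0.3, 0.4]
grip_width: 0.0002
```

```bash
python3 snap.py 9
```

```text
[0.60785549 0.18030854 0.37816792] unit -63.29258866039737 79.85213647784897 tip above top 128.16791822849055 [-0.36157003  0.72067083 -0.94464366] 0.00019787501897230536
```

View pics/side9c.png

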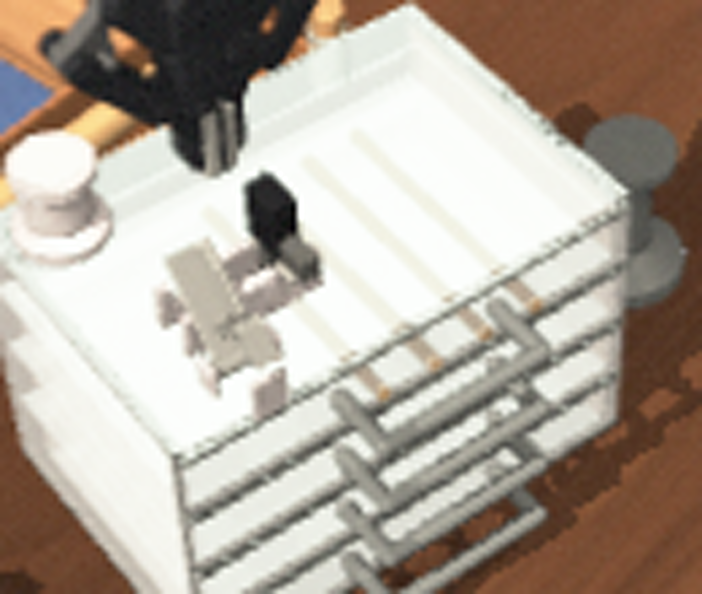

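step_arm([
  {"twist": [0,0,0],"delta_pos": [-1.25,-1.65,0],"gripper": -1},
  {"twist": [0,0,0],"delta_pos": [-1.25,-1.65,0],"gripper": -1},
  {"twist": [0,0,0],"delta_pos": [-1.25,-1.65,0],"gripper": -1},
  {"twist": [0,0,0],"delta_pos": [-1.25,-1.65,0],"gripper": -1},
  {"twist": [0,0,0],"delta_pos": [-1.25,-1.65,0],"gripper": -1},
])

```text
clock: 11.18
tool_pos: [0.5442, 0.097, 0.3754]
tool_rot: [-0.244, -2.098, 2.098]
contact_force: [1.5, -0.6, -0.1]
grip_width: -0.0001
```

step_arm([
  {"twist": [0,0,0],"delta_pos": [0,0,0],"gripper": -1},
  {"twist": [0,0,0],"delta_pos": [0,0,-3],"gripper": -1},
  {"twist": [0,0,0],"delta_pos": [0,0,-3],"gripper": -1},
  {"twist": [0,0,0],"delta_pos": [0,0,-3],"gripper": -1},
  {"twist": [0,0,0],"delta_pos": [0,0,0],"gripper": -1},
])

```text
clock: 11.6
tool_pos: [0.5437, 0.0978, 0.2811]
tool_rot: [-0.237, -2.094, 2.098]
contact_force: [-0.5, -0.3, -1.9]
grip_width: -0.0002
```

step_arm([
  {"twist": [0,0,0],"delta_pos": [0,0,0],"gripper": -1},
  {"twist": [0,0,0],"delta_pos": [0,0,0],"gripper": -1},
])

```text
clock: 11.77
tool_pos: [0.5456, 0.0979, 0.287]
tool_rot: [-0.246, -2.1, 2.098]
contact_force: [0.3, -0.7, 0.8]
grip_width: 0.0
```

```bash
python3 snap.py 10
```

```text
[0.54566191 0.09789927 0.28712404] unit -104.77734515739604 -14.690677014341416 tip above top 37.12404362859423 [ 0.74555538 -0.33106286  0.65035378] 0.0003524019590674509
```

View pics/side10c.png

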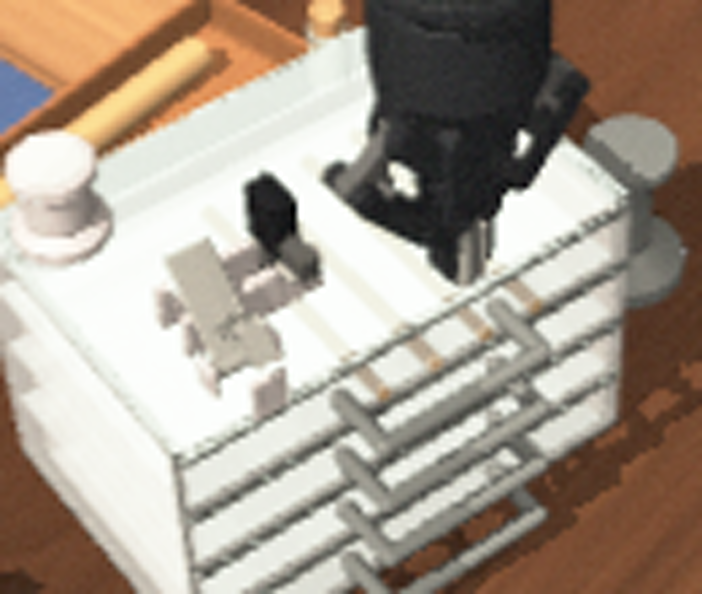

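step_arm([
  {"twist": [0,0,0],"delta_pos": [0,0,-1.2],"gripper": -1},
  {"twist": [0,0,0],"delta_pos": [0,0,-1.2],"gripper": -1},
  {"twist": [0,0,0],"delta_pos": [0,0,-1.2],"gripper": -1},
  {"twist": [0,0,0],"delta_pos": [0,0,-0.6],"gripper": -1},
  {"twist": [0,0,0],"delta_pos": [0,0,0],"gripper": -1},
])

```text
clock: 12.23
tool_pos: [0.5452, 0.0978, 0.2435]
tool_rot: [-0.245, -2.098, 2.098]
contact_force: [0.6, -0.1, 0.0]
grip_width: 0.0
```

```bash
python3 snap.py 11
```

```text
[0.54538314 0.09778551 0.24411618] unit -105.02232047543872 -14.865730709326323 tip above top -5.883822536868255 [-0.15849533  0.2196064   0.91912184] 0.00042634801210036954
```

View pics/side11c.png

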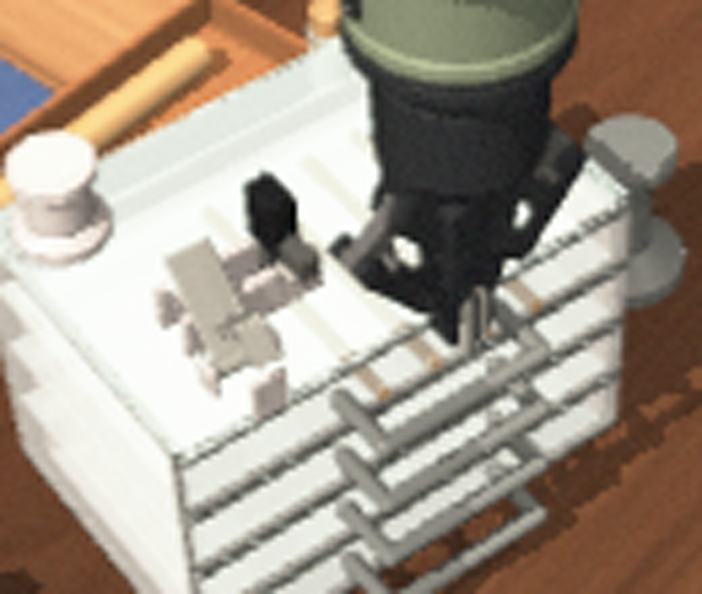

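step_arm([
  {"twist": [0,0,0],"delta_pos": [0,0,-0.9],"gripper": -1},
  {"twist": [0,0,0],"delta_pos": [0,0,-0.9],"gripper": -1},
  {"twist": [0,0,0],"delta_pos": [0,0,-0.8],"gripper": -1},
  {"twist": [0,0,0],"delta_pos": [0,0,0],"gripper": -1},
])

```text
clock: 12.62
tool_pos: [0.5446, 0.0977, 0.2157]
tool_rot: [-0.243, -2.097, 2.098]
contact_force: [-0.3, 0.2, -0.3]
grip_width: -0.0001
```

step_arm([
  {"twist": [0,0,0],"delta_pos": [-0.6,0.14,0],"gripper": -1},
  {"twist": [0,0,0],"delta_pos": [-0.6,0.14,0],"gripper": -1},
  {"twist": [0,0,0],"delta_pos": [-0.6,0.14,0],"gripper": -1},
  {"twist": [0,0,0],"delta_pos": [0,0,0],"gripper": -1},
])

```text
clock: 12.95
tool_pos: [0.526, 0.1025, 0.2178]
tool_rot: [-0.244, -2.099, 2.098]
contact_force: [0.1, 0.0, -0.3]
grip_width: -0.0001
```

```bash
python3 snap.py 12
```

```text
[0.52659913 0.102297   0.21778811] unit -124.3404413835491 -14.813362495852099 tip above top -32.211886331323406 [-0.14934529  0.56991514 -0.8069897 ] 0.00010409304637895926
```

View pics/side12c.png

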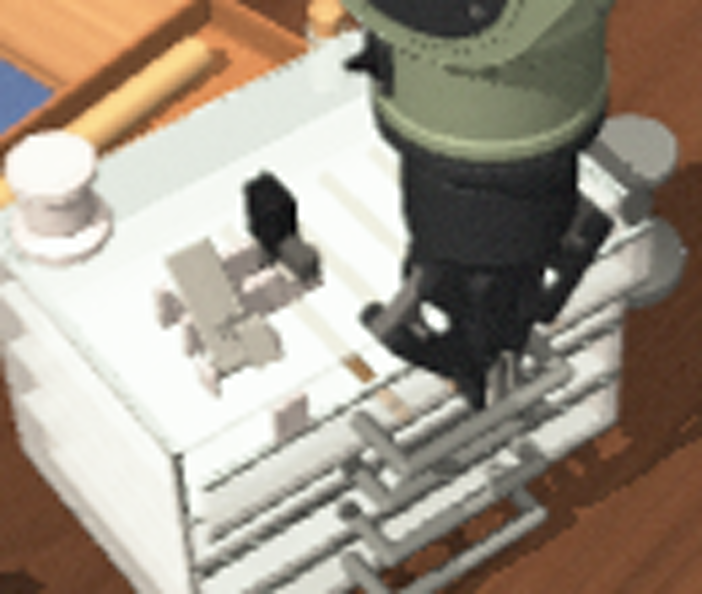

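step_arm([
  {"twist": [0,0,0],"delta_pos": [-0.85,0.2,0],"gripper": -1},
  {"twist": [0,0,0],"delta_pos": [-0.85,0.2,0],"gripper": -1},
  {"twist": [0,0,0],"delta_pos": [-0.85,0.2,0],"gripper": -1},
  {"twist": [0,0,0],"delta_pos": [-0.85,0.2,0],"gripper": -1},
  {"twist": [0,0,0],"delta_pos": [-0.85,0.2,0],"gripper": -1},
])

```text
clock: 13.42
tool_pos: [0.4846, 0.112, 0.2177]
tool_rot: [-0.246, -2.099, 2.098]
contact_force: [2.3, -0.7, 0.5]
grip_width: 0.0004
```

step_arm([
  {"twist": [0,0,0],"delta_pos": [-0.85,0.2,0],"gripper": -1},
  {"twist": [0,0,0],"delta_pos": [-0.85,0.2,0],"gripper": -1},
  {"twist": [0,0,0],"delta_pos": [-0.6,0.15,0],"gripper": -1},
  {"twist": [0,0,0],"delta_pos": [0,0,0],"gripper": -1},
  {"twist": [0,0,0],"delta_pos": [0,0,0],"gripper": -1},
])

```text
clock: 13.83
tool_pos: [0.4618, 0.1176, 0.2175]
tool_rot: [-0.245, -2.099, 2.098]
contact_force: [0.5, 0.0, -0.2]
grip_width: -0.0002
```

```bash
python3 snap.py 13
```

```text
[0.46197866 0.11744245 0.21745413] unit -190.7117909607366 -14.99797588386719 tip above top -32.54587400590361 [-0.4219423   0.3184453  -0.18551759] 0.0003286230991467012
```

View pics/side13c.png

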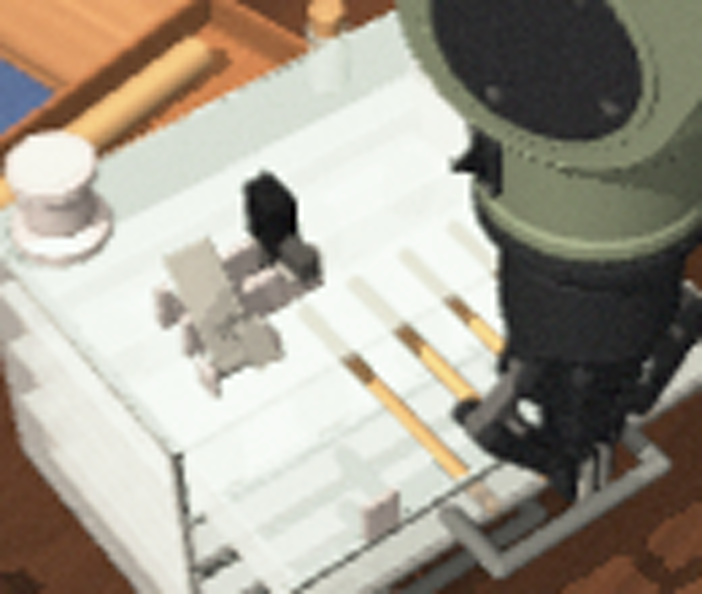

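step_arm([
  {"twist": [0,0,0],"delta_pos": [0.3,-0.07,0],"gripper": -1},
  {"twist": [0,0,0],"delta_pos": [0,0,0],"gripper": -1},
  {"twist": [0,0,0],"delta_pos": [0,0,1.5],"gripper": -1},
  {"twist": [0,0,0],"delta_pos": [0,0,1.5],"gripper": -1},
  {"twist": [0,0,0],"delta_pos": [0,0,2],"gripper": -1},
])

```text
clock: 14.3
tool_pos: [0.4646, 0.1165, 0.2674]
tool_rot: [-0.244, -2.097, 2.098]
contact_force: [1.4, -0.4, 0.5]
grip_width: -0.0001
```

step_arm([
  {"twist": [0,0,0],"delta_pos": [0,0,3],"gripper": -1},
  {"twist": [0,0,0],"delta_pos": [0,0,3],"gripper": -1},
  {"twist": [0,0,0],"delta_pos": [0,0,3],"gripper": -1},
  {"twist": [0,0,0],"delta_pos": [0,0,3],"gripper": -1},
  {"twist": [0,0,0],"delta_pos": [0,0,0],"gripper": -1},
])

```text
clock: 14.72
tool_pos: [0.4656, 0.1166, 0.392]
tool_rot: [-0.252, -2.104, 2.098]
contact_force: [0.9, 0.3, 0.6]
grip_width: 0.0001
```

step_arm([
  {"twist": [0,0,0],"delta_pos": [0,-3,0],"gripper": -1},
  {"twist": [0,0,0],"delta_pos": [0,-3,0],"gripper": -1},
  {"twist": [0,0,0],"delta_pos": [0,-3,0],"gripper": -1},
  {"twist": [0,0,0],"delta_pos": [0,-3,0],"gripper": -1},
  {"twist": [0,0,0],"delta_pos": [0,-3,0],"gripper": -1},
])

```text
clock: 15.13
tool_pos: [0.4645, -0.0348, 0.3874]
tool_rot: [-0.245, -2.098, 2.098]
contact_force: [0.8, -0.1, -0.6]
grip_width: -0.0
```

step_arm([
  {"twist": [0,0,0],"delta_pos": [-0.5,-3,0],"gripper": -1},
  {"twist": [0,0,0],"delta_pos": [-0.5,-3,0],"gripper": -1},
  {"twist": [0,0,0],"delta_pos": [-0.5,-3,0],"gripper": -1},
  {"twist": [0,0,0],"delta_pos": [-0.5,-3,0],"gripper": -1},
  {"twist": [0,0,0],"delta_pos": [0,-3,0],"gripper": -1},
])

```text
clock: 15.55
tool_pos: [0.4438, -0.185, 0.3875]
tool_rot: [-0.245, -2.098, 2.098]
contact_force: [0.1, 0.3, 0.2]
grip_width: -0.0002
```

```bash
python3 snap.py 14; python3 - <<'E'
from h import *
np.set_printoptions(precision=1,suppress=True)
for n in ["side","top"]:
    f=manip.grab_frame(n);save(f,n+"15.png");a=cv2.imread(f"pics/{n}15.png")
    cv2.imwrite(f"pics/{n}15c.png",cv2.resize(a[100:330,100:360],None,fx=2.6,fy=2.6,interpolation=2))
    K=np.array(f["camera_matrix"]);Z=f["range_z"]
    v,u=np.mgrid[0:384,0:512]
    pu=cv2.undistortPoints(np.stack([u.ravel(),v.ravel()],1).astype(float)[:,None],K,np.array([f["k1"],0,0,0.]))[:,0]
    P=np.c_[pu*Z.ravel()[:,None],Z.ravel()]; T=np.linalg.inv(np.array(f["camera_from_world"])); P=P@T[:3,:3].T+T[:3,3]
    yaw=np.deg2rad(-13.35);c=np.array([.651,.088]);ex=np.array([np.cos(yaw),np.sin(yaw)]);ey=np.array([-ex[1],ex[0]])
    U=np.c_[(P[:,:2]-c)@ex,(P[:,:2]-c)@ey,P[:,2]-.177]*1000
    for nm,lo,hi in [("knobtop",[-55,15,59],[-5,60,75]),("lever",[-70,60,38],[0,105,75]),("bar",[-240,-30,-26],[-195,30,-12]),("loupe",[30,50,20],[90,120,55]),("vial",[30,-130,20],[90,-40,55]),("bar1",[-140,-30,-64],[-118,30,-54])]:
        m=np.all((U>lo)&(U<hi),1);q=U[m]
        if len(q): print(n,nm,len(q),np.percentile(q,[3,50,97],axis=0).ravel())
E
```

```text
[ 0.44341756 -0.19042482  0.38744905] unit -137.6851033059003 -318.8317141221093 tip above top 137.44904871154134 [-3.73203665 -7.67890414 -0.73316526] -0.00018017128527352265
side knobtop 56 [-41.9  31.5  59.5 -31.3  39.1  63.7 -19.3  46.2  66.8]
side lever 83 [-54.7  71.4  38.2 -33.7  82.   45.7 -25.9  92.2  53.2]
side bar 98 [-211.2  -26.8  -21.6 -208.     0.4  -16.1 -202.5   28.   -13.4]
side loupe 244 [ 41.4  83.4  22.4  53.7 102.6  47.2  78.  117.4  50.3]
side vial 88 [ 56.6 -68.4  21.6  63.8 -57.4  38.6  72.9 -50.3  51.3]
top knobtop 68 [-42.3  28.7  59.8 -31.8  35.   62.6 -20.   41.6  65.2]
top lever 81 [-57.8  66.8  38.4 -34.1  77.2  45.6 -26.6  89.   51.9]
top bar 111 [-210.9  -28.   -20.3 -206.2   -0.4  -17.2 -201.6   27.8  -13.4]
top loupe 288 [ 40.2  77.5  40.8  58.5  95.6  46.4  77.6 114.7  50. ]
top vial 85 [ 56.  -72.2  24.9  63.1 -63.6  46.4  73.2 -53.3  51. ]
```

View pics/side15c.png

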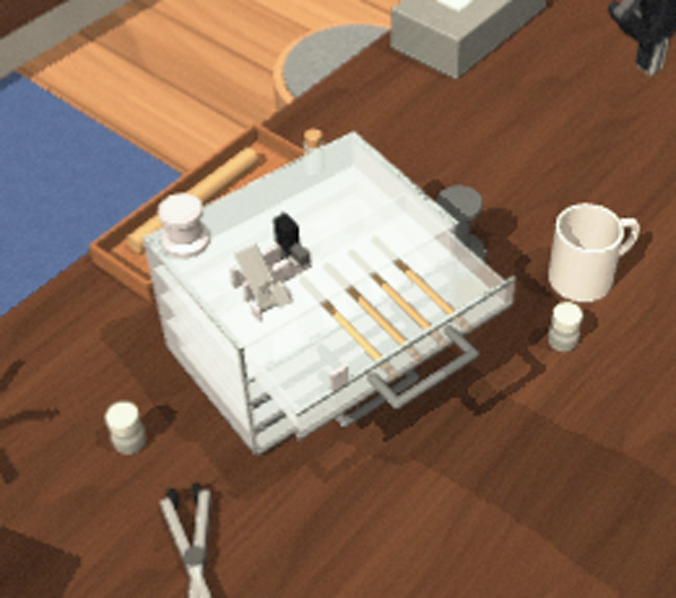

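View pics/top15c.png

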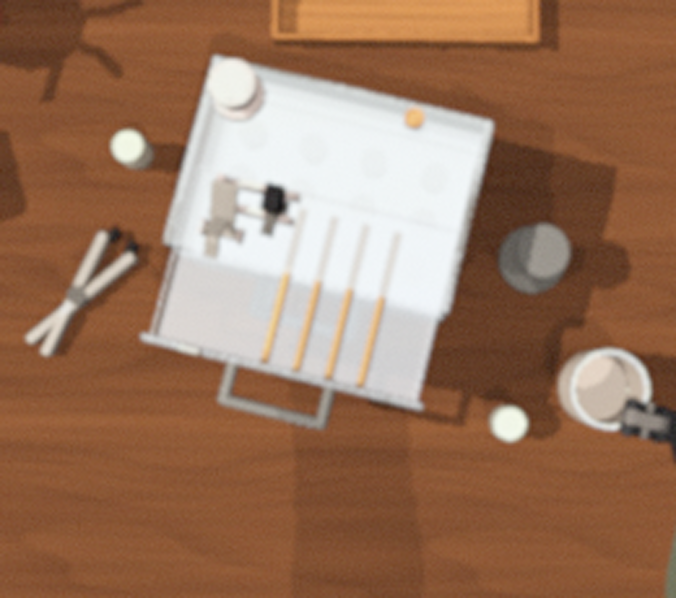

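step_arm([
  {"twist": [0,0,0],"delta_pos": [0,0,0],"gripper": -1},
  {"twist": [0,0,0],"delta_pos": [0,0,0],"gripper": -1},
  {"twist": [0,0,0],"delta_pos": [0,0,0],"gripper": -1},
])

```text
clock: 15.95
tool_pos: [0.4449, -0.1824, 0.3874]
tool_rot: [-0.243, -2.1, 2.099]
contact_force: [-0.5, 0.2, 1.1]
grip_width: -0.0002
```

```bash
python3 -c "
from h import *
print(manip.sense()['contact_force']); print(manip.finish_job())"
```

```text
[-0.54818802  0.16112264  1.12189752]
the job is handed in; nothing more can be done
None
```

The top drawer is open about 82 mm of its 100 mm travel, and the job was handed in at about 16 s with the robot clear of everything. I moved the knob first, then pushed the lever back, then pulled the drawer by its handle from behind.

The last checks, from both cameras:
- **Safety knob:** its top is at the same height as at the start (within 0.2 mm), so it is fully down in the free notch. The cameras put its travel at 42.5 and 43.7 mm, while the arm measured about 44 mm against the nominal 45 mm. That is within the notch's play.
- **Latch:** the lever stayed back at about 0.8 rad, with the hook well clear of the keeper.
- **Lower drawers:** they looked shut in the pictures, but I got no measurement because the open drawer hid the next handle.
- **Bystanders:** the loupe and vial measured where they started. The stand, pots, clamp and mug look unmoved in the pictures.

The two cameras disagreed by about 4 to 5 mm sideways throughout. I worked from their mean, and the knob grip and handle hook both fitted.

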